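Find the hidden stem socket of a cordless lamp

TASK

Put the cordless lamp back together: lift the light stem out of its wooden block, set its lower end down in the channel of the brass lamp foot and, pressing gently, slide it along the channel until it drops into the socket hidden under the flush spring shutter. Push it fully home and let go, so that it stands upright by itself; never bear hard on the foot, and leave the other things on the table alone.

Things in the scene. Friction and masses are not known exactly. Their poses are not given: they have to be found in the camera images.
- stem: Brass light stem, upright in the block at the start, 115 mm long, 0.21 to 0.31 kg. Origin: centre of its lower end face; z up along it. Round shaft, 16 mm diameter, from 0 to 70 mm, with a 3 mm chamfer at the lower end (end face 11 mm across); then a square head 22 x 22 mm from 70 to 115 mm, sides along its x and y, a white light strip on the +y side. Take it by the head.
- block: Fixed wooden block 70 x 70 x 40 mm, origin at the centre of its underside. A hole 19 mm wide and 30 mm deep in the middle of its top holds the stem: the stem's lower end stands 10 mm above the table.
- foot: Brass lamp foot, a block 210 (x) x 80 (y) x 38 mm (z) on four soft rubber pads; it cannot shift sideways. Origin: centre of its underside, 10 mm above the table. Pressed, it sinks straight down 1 mm for each 1.5 N, at most 9 mm, and springs back. A straight channel runs along its x axis in the middle of the top.
- channel (a point): Middle of the channel's floor, 33 mm above the foot's origin; axes as the foot's. The channel is 19 mm wide, 5 mm deep and 144 mm long (72 mm to each closed end). The hidden socket, 19 x 19 mm, is in this floor: its centre is on the centre line, anywhere within 30 mm of this point either way along x, new each time. The rest of the floor is rigid.
- channel_end (a point): Centre of the channel's floor at its +x end (the other is 72 mm beyond channel). Faint seams 39 mm each side of channel mean nothing. A flush brass shutter, looking like the floor, covers the socket. It gives way under about 1 N, sinks 22 mm (1.5 N at the bottom) and stops: a stem fully home has its lower end 22 mm below the floor. The stem's own weight keeps it there.
- multimeter: Blue-grey multimeter 75 x 140 x 36 mm lying on the table, to be left alone; origin at the centre of its underside.
- screwdriver: Screwdriver lying on the table, to be left alone; lies along its x axis.
- phone_wallet: Black phone wallet 85 x 155 x 16 mm, to be left alone; origin at the centre of its underside.
Not all that is in view belongs to the job. There is more than one size of the stem; the one meant has the size given above. There is more than one size of the block; the job needs the larger.

How it is judged:
By the outcome, as a careful person would: the job done as asked, in the order asked, and still so for the second after the job is handed in, with the robot touching nothing.
It also fails if it takes over 48 s, if anything falls off the work surface, if the arm or the gripper's body presses on something with over 40 N, if the wrist force passes 120 N, or if a joint passes its speed limit or range.

ROBOT

A 6-joint arm with a two-finger parallel gripper is mounted at the origin on the work surface. World frame = base frame: x ahead of the robot, y to its left, z up, the work surface at z = 0. Lengths are in m, angles in rad, forces in N, time in s.
With the tool pointing down it reaches from about 0.35 to 0.975 m from the base axis. Payload 17.4 kg.
Tool frame: the origin (TCP) lies midway between the tips of the shut fingers; the grasp point (between the pads) lies behind it (pinch_z is the z of the grasp point in the tool frame, in m); z points along the fingers, y is the direction in which the jaws open and shut (so a half turn about z gives the same grasp; the last joint's range is limited). The gripper opens to 85 mm and grips with 20 to 120 N. Pads are 22 mm wide; open, the fingers measure 114 mm over their backs; the gripper's body (76 mm by 85 mm) begins 54 mm behind the grasp point. The pads swing forward as they close: fully open they stand 13 mm farther back than shut.
Start: joints at [1.181, 0.116, 1.442, -0, 1.584, -0.038], TCP at [0.233, 0.634, 0.231] pointing down, gripper open.
Joint ranges: [-2.83, 2.83], [-0.83, 2.19], [0.07, 2.5], [-1.14, 4.28], [0.01, 3], [-2.97, 2.97]. Speed limits (rad/s): [1.89, 1.89, 2.22, 3.14, 3.14, 3.14].

INTERFACE

Orientations are given as a rotation vector (axis times angle).
In Python, from plant import * gives the robot as it stands. The module is installed in compiled form; this text tells all that it offers.
- The arm moves only by the shell command python3 -m handwheel 'ROWS' [FORCE]. ROWS is JSON, a list that holds one entry, the list of rows, each a list of 5 numbers: the shift along the tool's x, y, z in mm, then the turn about the tool's z in degrees, then the finger opening in mm, from 0 to 85.4. A call has 1 to 10 rows; each row is the pose to reach, as a shift and turn from the pose commanded when the call began, along the tool's axes at that moment; what a row does not reach only later rows make up. A row lasts 1/12 s, in which the tool goes at most 41.7 mm and 7.16 degrees, less where a joint would pass 70% of its speed; a pose out of reach is approached as far as the arm can. A call with a gripper value outside its range is refused whole. The fingers move at their own pace and stop on an object; FORCE is the grip in N (left out, the last holds). Time passes only in rows, so rows that repeat a pose let the fingers close. It gives the time, the measured TCP pose, the force and the opening at its end, in the units of the state.
- sense(): the state, without advancing time (a new reading comes with each control period).
- grab_frame(name): name is "side" or "top"; returns a dict with "img" (384x512x3 uint8, blue, green, red), "fov_y" (degrees; the focal length in pixels is half the picture's height over the tangent of half this angle, whatever the lens; pixels are square), "cx", "cy" (the principal point, pixels), "k1" (the pictures are not rectified: a ray, as slopes to the right and down, at radius r is drawn at 1 + k1 r^2 times it, then the intrinsics apply), "R" (3x3) and "t" (3): a world point X has camera coordinates R X + t. Camera axes: x right, y down, z forward; pixel columns grow to the right and rows downward; lengths in m; the calibration is good to about 2 mm. A picture is of the moment at which its call begins. There is no depth.
- job_done(): hands the job in, once; it reports no verdict.
The state is a dict: "time": time; "q": joint angles; "dq": joint speeds; "joint_efforts": joint torques, N m; "tcp_pos": TCP position; "orientation": TCP orientation; "contact_force": force on the tool from outside, world axes, zero at the start; "moment": the same for the moment, N m; "finger_gap": finger opening in m.
Only numpy, scipy, OpenCV 4.12 (cv2) and the standard library are available. Lean on these libraries where they do the work, as an engineer would, in place of code of your own. Each camera call takes 0.05 s, during which the arm holds its last target. There are 200 camera calls.

## Working session

There is one attempt and no reset: what is moved stays moved. The work goes in short steps, Python scripts to look and compute and a shell command to move; the robot and the scene stay as the last step left them, time stands still between calls to the robot, and variables do not carry over. Pictures are saved under pics/ and viewed, about 8 in all and at most 12, crops included, and the job is handed in when it is done.

```bash
mkdir -p pics
cat > h.py <<'E'
from plant import *
import numpy as np, cv2
def K(f):
    h,w=f["img"].shape[:2]; F=h/2/np.tan(np.radians(f["fov_y"])/2)
    return np.array([[F,0,f["cx"]],[0,F,f["cy"]],[0,0,1.]]), np.array([f["k1"],0,0,0,0.])
def pix(f,X):
    k,d=K(f); return cv2.projectPoints(np.float64(X).reshape(-1,1,3),cv2.Rodrigues(np.array(f["R"]))[0],np.float64(f["t"]),k,d)[0].reshape(-1,2)
def ray(f,uv):
    k,d=K(f); p=cv2.undistortPointsIter(np.float64(uv).reshape(-1,1,2),k,d,None,None,(3,50,1e-9)).reshape(-1,2)
    R=np.array(f["R"]); return -R.T@np.array(f["t"]), np.c_[p,np.ones(len(p))]@R
def onz(f,uv,z):
    c,d=ray(f,uv); return c+d*((np.broadcast_to(z,len(d))-c[2])/d[:,2])[:,None]
def meet(f1,uv1,f2,uv2):
    c,d=ray(f1,uv1); e,g=ray(f2,uv2); out=[]
    for a,b in zip(d,g):
        s=np.linalg.lstsq(np.c_[a,-b],e-c,rcond=None)[0]; p,q=c+a*s[0],e+b*s[1]; out.append(np.r_[(p+q)/2,np.linalg.norm(p-q)])
    return np.array(out)
def crop(f,x,y,w,h,s,name): cv2.imwrite(name,cv2.resize(f["img"][y:y+h,x:x+w],None,fx=s,fy=s,interpolation=cv2.INTER_CUBIC))
E
python3 - <<'E'
from h import *
import pickle
np.set_printoptions(precision=3,suppress=True)
print(sense())
print([n for n in globals() if not n.startswith('_')]); 
try: print(pinch_z)
except Exception as e: print(e)
for n in("side","top"):
    f=grab_frame(n); pickle.dump(f,open(n+".pkl","wb")); cv2.imwrite(f"pics/{n}0.png",cv2.resize(f["img"],None,fx=1.5,fy=1.5)); print(n,-np.array(f["R"]).T@f["t"],f["fov_y"],f["k1"])
E
```

```text
{'time': 0.0, 'q': array([ 1.181,  0.116,  1.442, -0.   ,  1.584, -0.038]), 'dq': array([-0.   ,  0.001, -0.002,  0.002, -0.003, -0.   ]), 'joint_efforts': array([ -0.002, -73.196, -63.251,  -0.   ,   0.006,  -0.   ]), 'tcp_pos': array([0.233, 0.633, 0.231]), 'orientation': array([-0.55 , -3.093,  0.002]), 'contact_force': array([-0.438,  0.667, -0.3  ]), 'moment': array([-0.009,  0.004,  0.054]), 'finger_gap': 0.08533756099758569}
['grab_frame', 'job_done', 'sense', 'Unreachable', 'pinch_z', 'np', 'cv2', 'K', 'pix', 'ray', 'onz', 'meet', 'crop', 'pickle']
-0.0187
side [ 0.072 -0.536  0.597] 54.62646826565302 -0.06811548062619205
top [ 0.29  -0.025  1.325] 43.37625361960335 0.03474577506597337
```

View pics/top0.png

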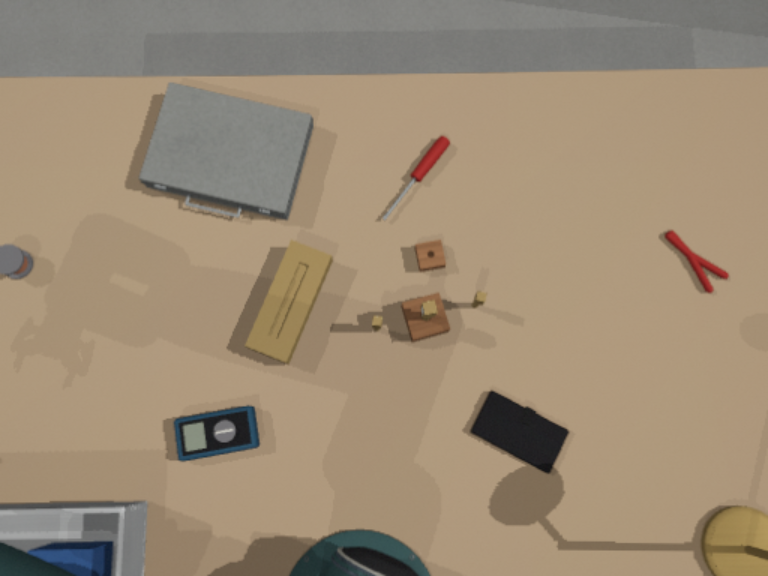

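View pics/side0.png

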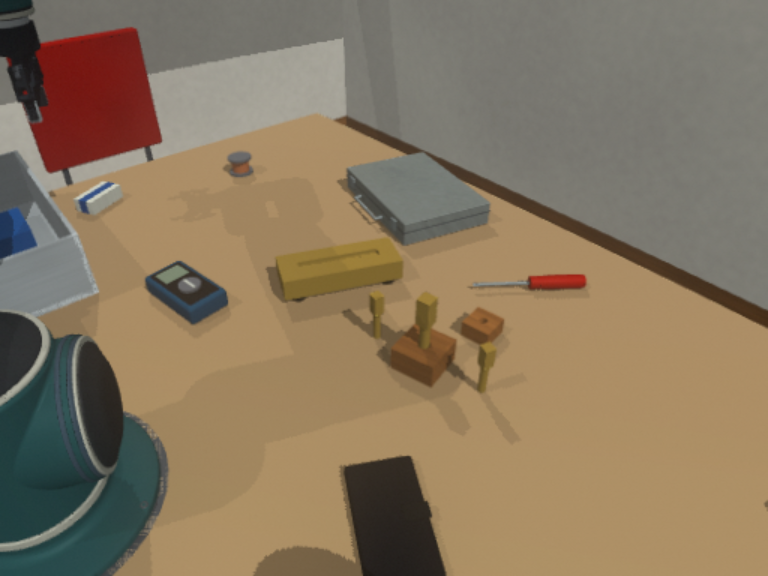

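Top view: the foot is at about (290,302) and the large block at (425,317), with a stem in it whose head is at (429,308). Two smaller stems stand at (377,321) and (480,297), and the small block is at (430,255). The stem in the larger block is the largest of the three and should be the one meant. I'll confirm that in an enlarged crop.

Run:
```python
from h import *
import pickle
s=pickle.load(open("side.pkl","rb"));t=pickle.load(open("top.pkl","rb"))
a=cv2.resize(t["img"][145:250,150:340],None,fx=4,fy=4,interpolation=cv2.INTER_CUBIC)
cv2.imwrite("pics/topc.png",a)   # x0=150,y0=145,s=4
crop(s,175,150,170,115,4.5,"pics/sidec.png") # x0=175,y0=150
```

```text
(no output)
```

View pics/topc.png

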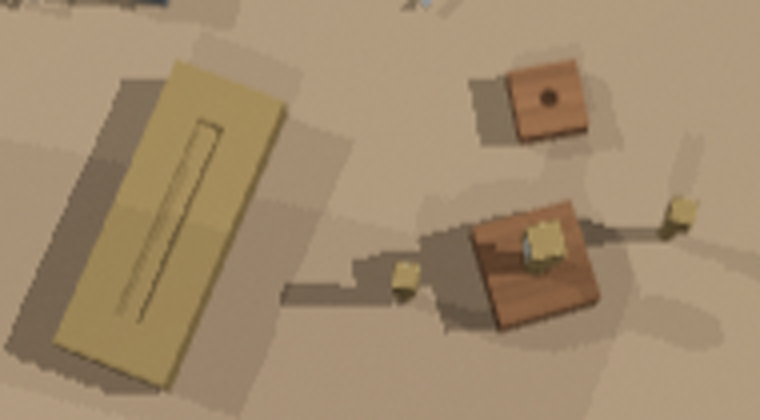

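View pics/sidec.png

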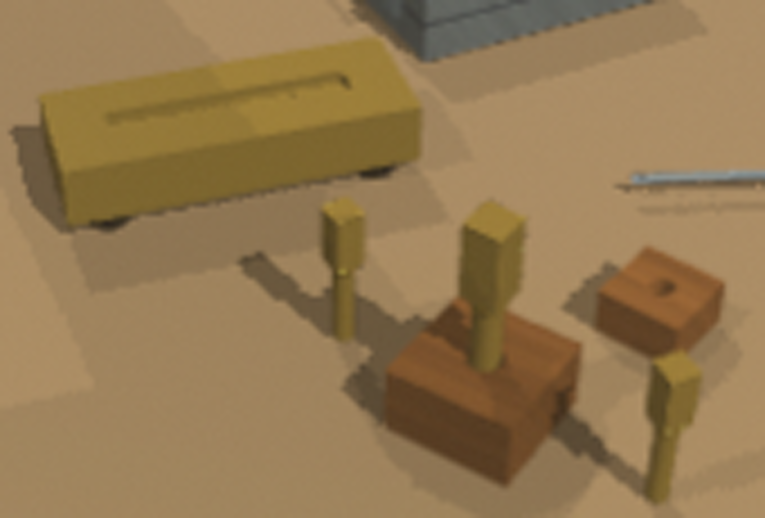

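The crops confirm it. The stem in the larger block is clearly bigger than the two freestanding ones, and its white strip is on the image-left side. Next I'll fit poses from the corners I read in both views.

Run:
```python
from h import *
import pickle
from scipy.optimize import least_squares
np.set_printoptions(precision=4,suppress=True)
s=pickle.load(open("side.pkl","rb"));t=pickle.load(open("top.pkl","rb"))
T=lambda p:np.array([150,145])+np.array(p)/4.-.375*0
S=lambda p:np.array([175,150])+np.array(p)/4.5
def fit(obs,g0,free_z=None):
    def model(g): 
        c,n=np.cos(g[2]),np.sin(g[2]); R=np.array([[c,-n,0],[n,c,0],[0,0,1]])
        return [pix(f,np.array(L)@R.T+[g[0],g[1],0])-P for f,L,P in obs]
    r=least_squares(lambda g:np.concatenate([m.ravel() for m in model(g)]),g0)
    print(r.x,np.degrees(r.x[2])); print(*model(r.x)); return r.x
def box(a,b,z): return [[-a,-b,z],[-a,b,z],[a,b,z],[a,-b,z]]
print("ground guess", onz(t,T([[180,60],[284,104],[165,385],[55,343]]),.048), onz(t,T([[531,226],[560,220],[567,258],[538,267]]),.125))
m=onz(t,T([[180,60],[284,104],[165,385],[55,343]]),.048); c=m.mean(0); d=m[0]-m[3]; yaw=np.arctan2(d[1],d[0])
# order: (-x,-y),(-x,y),(x,y),(x,-y) ; x toward image top-end
F=fit([(t,box(.105,.04,.048),T([[165,385],[55,343],[180,60],[284,104]])),(s,box(.105,.04,.048),S([[62,168],[40,95],[378,38],[420,103]]))],[c[0],c[1],yaw])
fit([(t,box(.105,.04,.048),T([[165,385],[55,343],[180,60],[284,104]])),],F)
ch=onz(t,T([[203,121],[222,129],[140,322],[118,315]]),.048);print("channel",ch,ch.mean(0))
for nm,p,h,z in(("block",[[501,328],[470,232],[569,203],[600,298]],.035,.04),("head",[[538,267],[531,226],[560,220],[567,258]],.011,.125)):
    m=onz(t,T(p),z);c=m.mean(0);d=m[3]-m[0]; y0=np.arctan2(d[1],d[0]);d=m[2]-m[1]; print(nm,c,y0,np.arctan2(d[1],d[0]))
    fit([(t,box(h,h,z),T([p[0],p[1],p[2],p[3]]))],[c[0],c[1],np.arctan2(*(m[3]-m[0])[1::-1])])
    if nm=="head":
        q=S([[490,200],[525,220],[497,240],[461,230]]);print(onz(s,q,z),onz(s,q,z).mean(0))
print("small heads tops", onz(t,T([[408,270],[683,212]]),.085), meet(t,T([[408,268],[683,210]]),s,S([[343,208],[675,365]])))
print("base small", onz(s,S([[343,338],[657,500]]),0))
print("shaft at block top", onz(s,S([[487,372]]),.04))
```

```text
ground guess [[0.649  0.1129 0.048 ]
 [0.6171 0.0419 0.048 ]
 [0.4265 0.1211 0.048 ]
 [0.4554 0.1943 0.048 ]] [[ 0.5158 -0.1181  0.125 ]
 [ 0.5194 -0.1366  0.125 ]
 [ 0.495  -0.1402  0.125 ]
 [ 0.4895 -0.1218  0.125 ]]
[ 0.5365  0.1178 -0.3955] -22.65930190182818
[[-0.106   0.8688]
 [-0.3219  0.1655]
 [-0.4802  0.0963]
 [ 0.5405 -0.31  ]] [[-0.0419  0.5702]
 [-0.3684 -0.6914]
 [ 0.4278 -1.0008]
 [ 0.8762  0.3137]]
[ 0.5371  0.1175 -0.3959] -22.684312065974463
[[-0.0288  0.6442]
 [-0.2372 -0.0693]
 [-0.3704 -0.1129]
 [ 0.6435 -0.5094]]
channel [[0.6059 0.097  0.048 ]
 [0.6001 0.0841 0.048 ]
 [0.4687 0.1381 0.048 ]
 [0.4736 0.1528 0.048 ]] [0.5371 0.118  0.048 ]
block [ 0.505  -0.1266  0.04  ] -1.2883634620696116 -1.2949190799296584
[ 0.5051 -0.1266 -1.2899] -73.90509842965099
[[ 0.0223  0.3057]
 [-0.0058 -0.2709]
 [-0.1382 -0.3647]
 [ 0.12    0.3165]]
head [ 0.5049 -0.1292  0.125 ] -1.2803075816886826 -1.3768682977914344
[ 0.5049 -0.1292 -1.382 ] -79.18195161054217
[[-0.5691 -0.9975]
 [-0.692   0.8447]
 [ 0.5549  0.6311]
 [ 0.7063 -0.4724]]
[[ 0.5127 -0.1169  0.125 ]
 [ 0.5145 -0.1377  0.125 ]
 [ 0.4949 -0.1397  0.125 ]
 [ 0.4875 -0.1242  0.125 ]] [ 0.5024 -0.1296  0.125 ]
small heads tops [[ 0.4953 -0.0404  0.085 ]
 [ 0.5314 -0.2208  0.085 ]] [[ 0.4942 -0.0388  0.0834  0.0062]
 [ 0.5318 -0.22    0.0843  0.0028]]
base small [[ 0.4885 -0.0407  0.    ]
 [ 0.529  -0.2228  0.    ]]
shaft at block top [[ 0.4977 -0.1366  0.04  ]]
```

```bash
cat >> h.py <<'E'
from scipy.spatial.transform import Rotation as Rn
def go(target,ydir=None):
    s=sense(); R=Rn.from_rotvec(s["orientation"]).as_matrix(); d=R.T@(np.array(target)-s["tcp_pos"])*1e3
    a=np.degrees(np.arctan2(R[1,1],R[0,1]))
    print("shift",np.round(d,1),"ydir",round(a,1),"q6",round(s["q"][5],2), "tilt",np.round(R[:,2],3), "" if ydir is None else "turn %.1f"%((a-ydir+90)%180-90))
E
python3 -c "
from h import *
go([.505,-.128,.231],12)"
```

```text
shift [-5.182e+02 -6.210e+02  3.000e-01] ydir 69.8 q6 -0.04 tilt [-0.    -0.001 -1.   ] turn 57.8
```

```bash
python3 -m handwheel '[[[-25,-30,0,6,55],[-50,-60,0,12,55],[-75,-90,0,18,55],[-100,-120,0,24,55],[-125,-150,0,30,55],[-150,-180,0,36,55],[-175,-210,0,42,55],[-200,-240,0,48,55],[-225,-270,0,54,55],[-250,-300,0,58,55]]]'; python3 -c "
from h import *
go([.505,-.128,.22],12)"
```

```text
time: 0.93
tcp_pos: [0.3639, 0.2641, 0.2311]
orientation: [1.987, 2.433, 0.0]
contact_force: [1.1, 0.3, -0.1]
finger_gap: 0.055
shift [-412.4   59.9   11.1] ydir 11.5 q6 0.37 tilt [ 0.  0. -1.] turn -0.5
```

```bash
python3 -m handwheel '[[[-40,6,1,0,55],[-80,12,2,0,55],[-120,18,3,0,55],[-160,23,4,0,55],[-200,29,5,0,55],[-240,35,6,0,55],[-280,41,7,0,55],[-320,46,8,0,55],[-355,51,9,0,55],[-370,54,10,0,55]]]'; python3 -m handwheel '[[[-15,2,0,0,55],[-25,4,0,0,55],[-25,4,0,0,55],[-25,4,0,0,55]]]'
python3 - <<'E'
from h import *
go([.505,-.128,.085],12)
t=grab_frame("top");s=grab_frame("side")
import pickle; pickle.dump((t,s),open("b.pkl","wb"))
p=sense()["tcp_pos"]; print(pix(t,[p,[.505,-.128,.125]]),pix(s,[p,[.505,-.128,.125]]))
a=cv2.resize(s["img"][100:260,200:360],None,fx=3.5,fy=3.5,interpolation=cv2.INTER_CUBIC)
cv2.imwrite("pics/b.png",a)
E
```

```text
time: 1.77
tcp_pos: [0.4931, -0.0888, 0.2207]
orientation: [-1.983, -2.436, 0.001]
contact_force: [-0.1, 0.7, 0.4]
finger_gap: 0.0547
time: 2.1
tcp_pos: [0.5017, -0.1087, 0.2211]
orientation: [-1.981, -2.438, 0.0]
contact_force: [-0.2, -0.3, 0.0]
finger_gap: 0.055
shift [-19.7  -0.6 136.1] ydir 11.8 q6 -0.47 tilt [-0.001  0.    -1.   ] turn -0.2
[[281.58894583 199.84663886]
 [286.78377135 205.6548001 ]] [[279.08100057 154.8086203 ]
 [284.98412143 198.51003295]]
```

View pics/b.png

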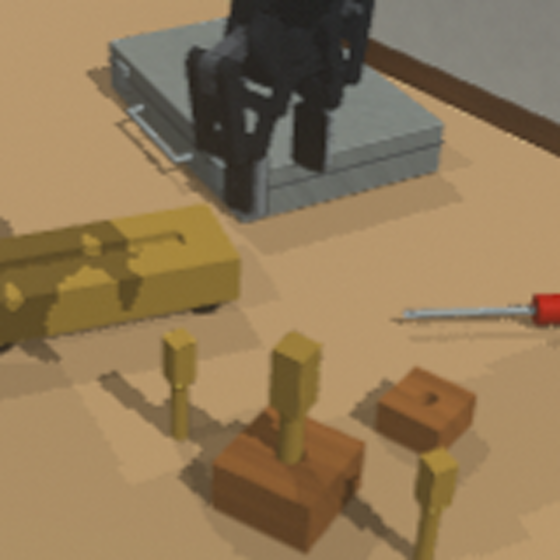

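The side crop shows the open gripper above and to the left of the stem. The head top is at about crop (297,345), where I predicted it, so I'll move over it and descend.

```bash
python3 -m handwheel '[[[-10,0,0,0,55],[-20,-0.5,0,0,55],[-20,-0.5,15,0,55],[-20,-0.5,45,0,55],[-20,-0.5,75,0,55],[-20,-0.5,105,0,55],[-20,-0.5,125,0,55],[-20,-0.5,136,0,55],[-20,-0.5,136,0,55],[-20,-0.5,136,0,55]]]' && python3 -m handwheel '[[[0,0,0,0,18],[0,0,0,0,18],[0,0,0,0,18],[0,0,0,0,18],[0,0,0,0,18],[0,0,0,0,18],[0,0,0,0,18],[0,0,0,0,18]]]' 45; python3 -c "
from h import *
s=sense();print(s['contact_force'],s['moment']);go([.505,-.128,.085],12)"
```

```text
time: 3.03
tcp_pos: [0.5054, -0.1286, 0.0855]
orientation: [-1.98, -2.439, 0.0]
contact_force: [0.6, -0.6, 0.2]
finger_gap: 0.0552
time: 3.7
tcp_pos: [0.5061, -0.1286, 0.0867]
orientation: [1.979, 2.437, 0.001]
contact_force: [0.1, 0.9, 6.9]
finger_gap: 0.0215
[0.11981397 0.89385582 6.90242357] [ 0.07939036  0.05249641 -0.00662832]
shift [ 0.9 -0.9  1.7] ydir 11.8 q6 -0.5 tilt [ 0.002 -0.001 -1.   ] turn -0.2
```

```bash
python3 -m handwheel '[[[0,0,-5,0,18],[0,0,-15,0,18],[0,0,-25,0,18],[0,0,-40,0,18],[0,0,-60,0,18],[0,0,-80,0,18],[0,0,-95,0,18],[0,0,-100,0,18],[0,0,-100,0,18],[0,0,-100,0,18]]]'
python3 - <<'E'
from h import *
s=sense();print(s['contact_force'],s['moment'])
c,n=np.cos(np.radians(-22.67)),np.sin(np.radians(-22.67))
for d in(.052,-.052): print([.5368+d*c,.1177+d*n]); go([.5368+d*c,.1177+d*n,.186],-22.67)
t=grab_frame("top");f=grab_frame("side")
import pickle; pickle.dump((t,f),open("c.pkl","wb")); p=s["tcp_pos"]
print(pix(f,[p,p+[0,0,.04],p+[0,0,-.075]]))
a=cv2.resize(f["img"][80:240,200:360],None,fx=3.5,fy=3.5,interpolation=cv2.INTER_CUBIC)
cv2.imwrite("pics/c.png",a)
E
```

```text
time: 4.53
tcp_pos: [0.5052, -0.1284, 0.185]
orientation: [-1.98, -2.439, 0.0]
contact_force: [1.0, 0.4, -4.1]
finger_gap: 0.0214
[ 1.00436442  0.42800699 -4.11708184] [-0.03634412  0.04396733  0.03671693]
[np.float64(0.5847824811917749), np.float64(0.09765800661907657)]
shift [205.  124.3  -1. ] ydir 11.8 q6 -0.5 tilt [-0.  0. -1.] turn 34.5
[np.float64(0.48881751880822527), np.float64(0.1377419933809234)]
shift [263.9  38.6  -1. ] ydir 11.8 q6 -0.5 tilt [-0.  0. -1.] turn 34.5
[[286.87775705 174.38433398]
 [288.0665512  156.88831554]
 [284.82585279 204.25337009]]
```

View pics/c.png

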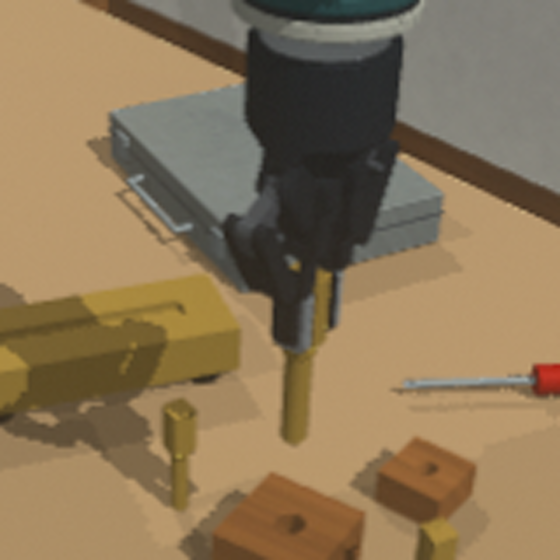

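The side crop shows the stem hanging upright in the jaws, with its lower end at about crop (295,442). The hole in the block is empty. I'll carry it to over the +x end of the channel and turn the jaws along the channel.

```bash
python3 -m handwheel '[[[10,6,0,0,18],[32,19,0,4,18],[58,35,0,9,18],[84,51,0,14,18],[110,67,0,19,18],[136,83,0,24,18],[160,97,0,29,18],[182,110,0,34.5,18],[198,120,0,34.5,18],[205,124,0,34.5,18]]]'; python3 -m handwheel '[[[0,0,0,0,18],[0,0,0,0,18],[0,0,0,0,18]]]'
python3 - <<'E'
from h import *
s=sense();print(s['contact_force'],s['moment']); go([.5848,.0977,.128],-22.67)
t=grab_frame("top");f=grab_frame("side"); p=s["tcp_pos"]
print(pix(f,[p,p+[0,0,-.075],[.5848,.0977,.043],[.5848,.0977,.048]])); print(pix(t,[p]))
a=cv2.resize(f["img"][100:240,170:310],None,fx=4,fy=4,interpolation=cv2.INTER_CUBIC)
cv2.imwrite("pics/d.png",a)
E
```

```text
time: 5.47
tcp_pos: [0.5848, 0.1004, 0.1842]
orientation: [-2.612, -1.743, 0.002]
contact_force: [0.0, 0.6, -1.3]
finger_gap: 0.0212
time: 5.72
tcp_pos: [0.5844, 0.097, 0.185]
orientation: [-2.615, -1.742, 0.001]
contact_force: [0.4, 0.4, -2.4]
finger_gap: 0.0216
[ 0.38087268  0.39780762 -2.41600388] [ 0.009162   -0.02276677  0.04509683]
shift [ 0.9  0.2 57. ] ydir -22.7 q6 0.52 tilt [-0.001 -0.    -1.   ] turn 0.0
[[244.76176349 121.64946059]
 [245.09365108 148.3076077 ]
 [245.32762757 169.9480356 ]
 [245.30754636 168.38114005]]
[[195.38538971 170.36632219]]
```

View pics/d.png

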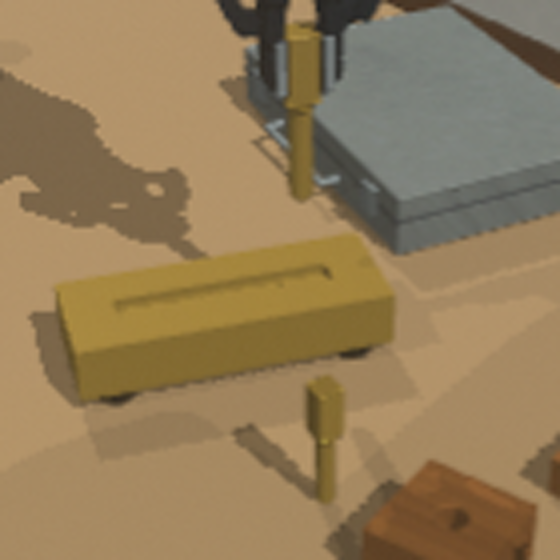

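Side crop: the stem's lower end is at crop (301,198), with the channel's right part straight below at about (301,280). The jaws lie along the channel, so I'll descend in steps and watch the force.

```bash
cat > st.py <<'E'
from h import *
import sys
s=sense(); F=s["contact_force"]; print("  F",np.round(F,1),"p",np.round(s["tcp_pos"]*1e3,1),"M",np.round(s["moment"],2))
if len(sys.argv)>2:  # continue only while Fz is within the limits
    sys.exit(not float(sys.argv[1])<=F[2]<=float(sys.argv[2]))
E
python3 -m handwheel '[[[1,0,10,0,18],[1,0,25,0,18],[1,0,40,0,18],[1,0,52,0,18],[1,0,57,0,18],[1,0,57,0,18]]]' >/dev/null; python3 st.py -9 1 &&
python3 -m handwheel '[[[0,0,1,0,18],[0,0,2,0,18],[0,0,3,0,18],[0,0,3,0,18]]]' >/dev/null; python3 st.py -9 1 &&
python3 -m handwheel '[[[0,0,1,0,18],[0,0,2,0,18],[0,0,3,0,18],[0,0,3,0,18]]]' >/dev/null; python3 st.py -9 1 &&
python3 -m handwheel '[[[0,0,1,0,18],[0,0,2,0,18],[0,0,2,0,18]]]' >/dev/null; python3 st.py -9 0.5 &&
python3 -m handwheel '[[[0,0,1,0,18],[0,0,2,0,18],[0,0,2,0,18]]]' >/dev/null; python3 st.py -9 0.5 &&
python3 -m handwheel '[[[0,0,1,0,18],[0,0,2,0,18],[0,0,2,0,18]]]' >/dev/null; python3 st.py
```

```text
F [-1.1  0.4 -3. ] p [584.2  98.4 126. ] M [-0.04  0.02  0.06]
  F [ 0.9 -0.8 -3.2] p [585.2  98.6 125.7] M [-0.   -0.06 -0.02]
  F [ 0.2 -1.  -3. ] p [585.   98.5 122.1] M [ 0.01 -0.    0.01]
  F [ 0.4  0.3 -1.8] p [585.   98.5 120.1] M [-0.02 -0.02 -0.01]
  F [ 0.3 -0.9 -0.5] p [585.1  98.5 118.3] M [ 0.06  0.12 -0.  ]
  F [-0.4  0.5  3.1] p [585.1  98.6 116.4] M [-0.01  0.17  0.02]
```

```bash
python3 -m handwheel '[[[0,0,-1,0,18],[0,-2,-1,0,18],[0,-4,-1,0,18],[0,-6,-1,0,18],[0,-6,-1,0,18]]]' >/dev/null; python3 st.py -0.8 6 &&
python3 -m handwheel '[[[0,-2,0,0,18],[0,-4,0,0,18],[0,-6,0,0,18],[0,-6,0,0,18]]]' >/dev/null && python3 st.py -0.8 6 &&
python3 -m handwheel '[[[0,-2,0,0,18],[0,-4,0,0,18],[0,-5,0,0,18],[0,-5,0,0,18]]]' >/dev/null && python3 st.py -0.8 6 &&
python3 -m handwheel '[[[0,-1,0,0,18],[0,-2,0,0,18],[0,-3,0,0,18],[0,-3,0,0,18]]]' >/dev/null && python3 st.py -0.8 6 &&
python3 -m handwheel '[[[0,-1,0,0,18],[0,-2,0,0,18],[0,-3,0,0,18],[0,-3,0,0,18]]]' >/dev/null && python3 st.py -0.8 6 &&
python3 -m handwheel '[[[0,-1,0,0,18],[0,-2,0,0,18],[0,-3,0,0,18],[0,-3,0,0,18]]]' >/dev/null && python3 st.py -0.8 6 &&
python3 -m handwheel '[[[0,-1,0,0,18],[0,-2,0,0,18],[0,-3,0,0,18],[0,-3,0,0,18]]]' >/dev/null && python3 st.py -0.8 6
```

```text
F [ 0.2 -0.4  0.9] p [579.3 100.9 117.4] M [-0.09 -0.28 -0.03]
  F [ 0.6 -0.1  1.5] p [573.6 103.3 117.3] M [-0.11 -0.08 -0.02]
  F [ 0.7 -0.7  0.8] p [569.1 105.2 117.3] M [-0.13 -0.21  0.01]
  F [ 1.5 -0.9  0.4] p [566.5 106.3 117.3] M [-0.14 -0.3  -0.01]
  F [ 1.2 -0.2  1.3] p [563.6 107.5 117.3] M [-0.14 -0.36  0.01]
  F [ 1.2 -1.1  1.2] p [560.8 108.6 117.3] M [-0.12 -0.31 -0.  ]
  F [ 1.3  1.  -1. ] p [557.8 109.8 117.1] M [ 0.02  0.03 -0.01]
```

Fz fell and the friction moment vanished, which is probably the socket. I'll check by going 1.5 mm further and pressing slightly.

```bash
python3 -m handwheel '[[[0,-1,0,0,18],[0,-1.5,0,0,18],[0,-1.5,0,0,18]]]' >/dev/null; python3 st.py;python3 st.py -6 0 &&
python3 -m handwheel '[[[0,-0.5,0.7,0,18],[0,-1,1.5,0,18],[0,-1,1.5,0,18]]]' >/dev/null; python3 st.py -6 0.8 && python3 -m handwheel '[[[0,0,0.7,0,18],[0,0,1.5,0,18],[0,0,1.5,0,18]]]' >/dev/null; python3 st.py
```

```text
F [-0.4  0.1 -1.9] p [556.6 110.3 117. ] M [-0.03  0.14 -0.04]
  F [-0.4  0.1 -1.9] p [556.6 110.3 117. ] M [-0.03  0.14 -0.04]
  F [ 0.5  0.2 -1.4] p [555.8 110.7 115.5] M [ 0.01 -0.07  0.01]
  F [ 0.1  0.8 -0.9] p [555.9 110.7 114.1] M [0.02 0.05 0.  ]
```

```bash
python3 -m handwheel '[[[0,0,1,0,18],[0,0,2,0,18],[0,0,3,0,18],[0,0,3,0,18]]]' >/dev/null; python3 st.py -6 2 &&
python3 -m handwheel '[[[0,0,1,0,18],[0,0,2,0,18],[0,0,3,0,18],[0,0,3,0,18]]]' >/dev/null && python3 st.py -6 2 &&
python3 -m handwheel '[[[0,0,1,0,18],[0,0,2,0,18],[0,0,3,0,18],[0,0,3,0,18]]]' >/dev/null && python3 st.py -6 2 &&
python3 -m handwheel '[[[0,0,1,0,18],[0,0,2,0,18],[0,0,3,0,18],[0,0,3,0,18]]]' >/dev/null && python3 st.py -6 2 &&
python3 -m handwheel '[[[0,0,1,0,18],[0,0,2,0,18],[0,0,2,0,18]]]' >/dev/null && python3 st.py -6 2 &&
python3 -m handwheel '[[[0,0,1,0,18],[0,0,2,0,18],[0,0,2,0,18]]]' >/dev/null && python3 st.py -6 2 &&
python3 -m handwheel '[[[0,0,1,0,18],[0,0,2,0,18],[0,0,2,0,18]]]' >/dev/null && python3 st.py -6 2
```

```text
F [-0.6 -0.1 -1.1] p [555.9 110.6 111. ] M [ 0.05  0.04 -0.04]
  F [-0.4 -0.2 -1.6] p [555.9 110.6 108.1] M [-0.02 -0.02  0.02]
  F [-1.1  0.1 -1.7] p [556.  110.6 105.1] M [-0.02  0.02  0.01]
  F [-0.5  0.8 -1. ] p [555.9 110.7 102.1] M [0.04 0.08 0.01]
  F [ 0.2 -0.1 -1.2] p [556.  110.6 100.1] M [0.02 0.11 0.02]
  F [-0.5  0.6 -0.4] p [555.9 110.6  98.1] M [-0.02  0.09  0.02]
  F [-0.7  0.3 -0.7] p [556.  110.7  96.1] M [ 0.01  0.14 -0.06]
```

```bash
python3 -m handwheel '[[[0,0,0.5,0,18],[0,0,1,0,18],[0,0,1,0,18],[0,0,1,0,18]]]' >/dev/null; python3 st.py -6 2.5 &&
python3 -m handwheel '[[[0,0,0.5,0,18],[0,0,1,0,18],[0,0,1,0,18],[0,0,1,0,18]]]' >/dev/null; python3 st.py -6 2.5 &&
python3 -m handwheel '[[[0,0,0.5,0,18],[0,0,1,0,18],[0,0,1,0,18],[0,0,1,0,18]]]' >/dev/null; python3 st.py
```

```text
F [-0.7 -0.5  1.3] p [556.  110.7  95.4] M [-0.02  0.33  0.01]
  F [-1.4 -0.1  1.3] p [556.  110.7  94.4] M [ 0.01  0.37 -0.01]
  F [-1.7  0.5  4.4] p [556.  110.7  93.4] M [-0.03  0.34 -0.01]
```

Bottomed: the force now rises about 1.5 N/mm, as the foot's pads do. I'll relieve the press and release.

```bash
python3 -m handwheel '[[[0,0,-1,0,18],[0,0,-2,0,18],[0,0,-2,0,18],[0,0,-2,0,18]]]' >/dev/null; python3 st.py; python3 -m handwheel '[[[0,0,0,0,26],[0,0,0,0,32],[0,0,0,0,40],[0,0,0,0,50],[0,0,0,0,60],[0,0,0,0,60],[0,0,0,0,60]]]' ; python3 -m handwheel '[[[0,0,-5,0,60],[0,0,-15,0,60],[0,0,-35,0,60],[0,0,-60,0,60],[0,0,-90,0,60],[0,0,-120,0,60],[0,0,-140,0,60],[0,0,-140,0,60],[0,0,-140,0,60]]]'
python3 - <<'E'
from h import *
f=grab_frame("side"); p=np.array([.556,.1107,0])
print((pix(f,[p+[0,0,.136],p+[0,0,.091],p+[0,0,.043]])-[170,80])*4)
cv2.imwrite("pics/e.png",cv2.resize(f["img"][80:230,170:330],None,fx=4,fy=4,interpolation=cv2.INTER_CUBIC))
t=grab_frame("top"); cv2.imwrite("pics/f.png",cv2.resize(t["img"],None,fx=1.5,fy=1.5))
E
```

```text
F [-1.2  0.   1. ] p [556.  110.7  95.3] M [-0.03  0.1   0.03]
time: 14.9
tcp_pos: [0.556, 0.1107, 0.0953]
orientation: [-2.615, -1.742, -0.0]
contact_force: [-0.9, 0.0, -0.4]
finger_gap: 0.0599
time: 15.65
tcp_pos: [0.5563, 0.1107, 0.2373]
orientation: [2.614, 1.741, 0.004]
contact_force: [0.0, 0.1, -0.5]
finger_gap: 0.0599
[[250.57076282 243.66179344]
 [252.72270921 305.21722184]
 [254.90900707 367.21602598]]
```

View pics/e.png

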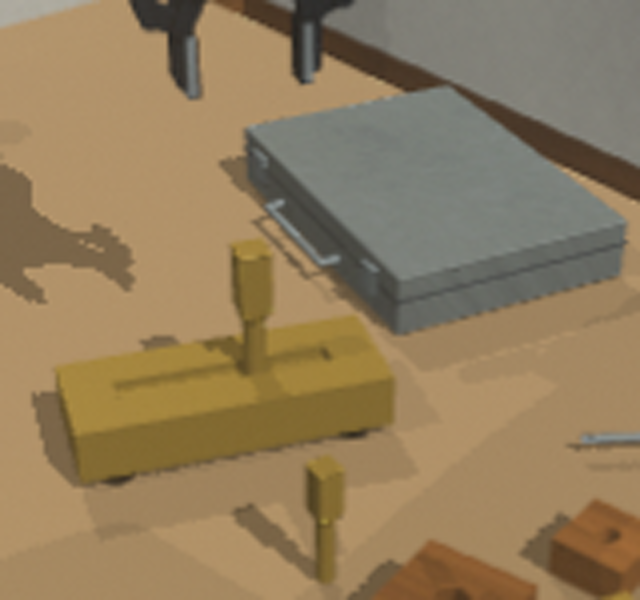

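The side crop shows the stem upright on its own in the foot. The head top is at about (252,246), where I predicted (251,244) for fully home. The gripper is well clear.

```bash
python3 -c "
from plant import *
print(job_done())"
```

```text
the job is handed in; nothing more can be done
None
```

The lamp is back together and handed in. I lifted the large stem out of the bigger block and set it in the +x end of the channel. Sliding it along, pressing with about 4 N, I felt it drop into the socket roughly 20 mm from the middle. I pushed it home, released it and withdrew the gripper, all in about 16 s of the 48 s allowed.

**Last checks:**
- **Seating:** the stem stopped about 22 mm below the floor. Past that point the force rose at about 1.5 N/mm, as the foot's pads do. The peak press on the foot was about 7 N.
- **Standing:** after release, the side picture showed the stem upright on its own. The head top was within 1 px of where a fully home stem should be, while a stem still on the channel floor would be about 7 px higher.
- **Other things:** the last side view was a crop, and what it showed had not moved. I saved a final top view but did not look at it, so I did not check the multimeter and phone wallet in a picture at the end. The arm did not work near either of them.

No check failed. Two readings differed a little from expectation:
- **Grip:** closing the fingers pressed the stem down in the block with about 7 N.
- **Floor contact:** the stem met the channel floor about 2 mm higher than I had worked out, so it had probably slipped a little in the grip.

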